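Hold the coffee grinder at half twist (pulse)

ROBOT

A 6-joint arm with a two-finger parallel gripper is mounted at the origin on a cart in front of the work surface, level with it; the furniture and walls round the work are solid. World frame = base frame: x ahead of the robot, y to its left, z up, the work surface at z = 0. Lengths are in m, angles in rad, forces in N, time in s.
With the tool pointing down it reaches from about 0.375 to 0.825 m from the base axis. Payload 5.5 kg.
Tool frame: the origin (TCP) lies at the very end of the fingers, on their centre line; the grasp point (between the pads) lies 19 mm behind it; x points along the fingers, z is the direction in which the jaws open and shut, and the axes are right-handed (so a half turn about x gives the same grasp; the last joint's range is limited). The gripper opens to 85 mm and grips with 20 to 120 N. Pads are 22 mm wide; open, the fingers measure 114 mm over their backs; the gripper's body (76 mm by 85 mm) begins 54 mm behind the grasp point. The pads swing forward as they close: fully open they stand 13 mm farther back than shut.
Start: joints at [1.268, 0.314, -0.047, 1.21, 0, 1.571], TCP at [0.179, 0.573, 0.231] pointing down, gripper open.
Joint ranges: [-2.67, 2.67], [-0.69, 1.73], [-1.03, 1.25], [-2.08, 2.16], [-1.42, 1.45], [-3.14, 3.14]. Speed limits (rad/s): [2.39, 2.39, 3.01, 3.14, 3.14, 3.14].

INTERFACE

Orientations are given as [roll, pitch, yaw] about the fixed x, y, z axes, in that order (R = Rz(yaw) Ry(pitch) Rx(roll)).
In Python, from plant import arm gives the robot as it stands.
- The arm moves only by the shell command python3 -m pendant 'ROWS' [FORCE]. ROWS is JSON, a list of rows, each a list of 3 entries, a list of its own where there are three numbers: the closure, from 0 (fully open) to 1 (shut), then the shift along the tool's x, y, z in mm, then the turn, a rotation vector about the tool's x, y, z in rad. A call has 1 to 8 rows; each row shifts and turns the commanded pose from where the row before left it, along the tool's axes as they then stand; what a row does not reach is not made up. A row lasts 1/8 s, in which the tool goes at most 62.5 mm and 10.7 degrees, less where a joint would pass 70% of its speed; a pose out of reach is approached as far as the arm can. A call is refused whole if a number of a shift passes 62.5 or a number of a turn 0.188, either way. A call with a gripper value outside its range is refused whole. The fingers move at their own pace and stop on an object; FORCE is the grip in N (left out, the last holds). Time passes only in rows, so rows that do not move let the fingers close. It gives the time, the measured TCP pose, the force and the opening at its end, in the units of the state.
- arm.observe(): the state, without advancing time (a new reading comes with each control period).
- arm.grab_frame(name): name is "scene" or "side" or "wrist"; returns the picture (384x512x3 uint8, red, green, blue); there is no depth.
- arm.camera_model(name): a dict with "mtx" (3x3 intrinsics, pixels), "R" (3x3) and "t" (3): a world point X has camera coordinates R X + t; the wrist camera has in their place "tool_from_camera" (4x4, takes a point from camera to tool coordinates, whose origin is the TCP and whose axes are the tool frame's). Camera axes: x right, y down, z forward; pixel columns grow to the right and rows downward; lengths in m; the calibration is good to about 2 mm. A picture is of the moment at which its call begins: read the wrist's pose just before it. camera_model takes no time and is no camera call.
- arm.finish_job(): hands the job in, once; it reports no verdict.
The state is a dict: "time": time; "joints": joint angles; "qvel": joint speeds; "effort": joint torques, N m; "tool_pos": TCP position; "tcp_rot": TCP orientation; "wrist_force": force on the tool from outside, world axes, zero at the start; "ft_torque": the same for the moment, N m; "grip_width": finger opening in m.
Only numpy, scipy, OpenCV 4.12 (cv2) and the standard library are available. Lean on these libraries where they do the work, as an engineer would, in place of code of your own. Each camera call takes 0.05 s, during which the arm holds its last target.

TASK

Put the loose lid on the coffee grinder: lower its two side pins into the two slots of the rim until it sits flat all round, then grip it and twist it clockwise (seen from above) against the spring to the half-way mark, the pulse position. Never let it go on to the lock at the end of the twist, and leave the other things where they stand. Finish still gripping the lid and holding it at the half-way mark: it springs back if it is let go.

Things in the scene. Friction and masses are not known exactly. Their poses are not given: they have to be found in the camera images.
- lid_grip (a point): The grip bar of the loose lid: a straight upright black bar, 50 mm long, 20 mm thick, standing 32 mm above the lid's low dome. This point is on the lid's axis inside the bar: 16 mm below the bar's top, 16 mm above the dome, 50 mm above the lid's underside. x runs along the bar, y across its thickness (grip it across y), z up. Half a turn makes no difference: both halves are alike.
- grinder: The coffee grinder, fixed to the worktop: round housing, black below, steel above, 132 mm across, 125 mm high; origin at the centre of its foot, axes as grinder_mouth. Black marks on the rim, the same on both sides: a dot at each slot (start), a long bar 0.70 rad clockwise from it (half way), a padlock shape 1.40 rad clockwise from it (lock).
- grinder_mouth (a point): Centre of the grinder's open mouth (93 mm across), level with the top of the rim, z up. The rim has two slots, 14 mm wide, out to 54 mm from the axis, at own +x and -x. Pins in the slots (lid x along this x, either way round) and flange flat on the rim: lid_grip is 32 mm above this point. Pins still lying on the rim: about 47 mm above.
- twist_ring (a joint): Turn of the ring inside the rim that catches the lid's pins, rad: 0 at the slots, growing as the lid is twisted clockwise seen from above; 0.70 is the half-way (pulse) mark; from 1.05 on the lock catches; stop at 1.40. A spring pulls it back to 0: 0.024 N m at 0, 0.08 N m at 0.70. The pins have 0.05 rad of play either way in it.
- lid: The lid (0.13 kg, right way up on the worktop); axes as lid_grip, origin at its underside. Black flange 112 mm across; below it a plug 87 mm across, 18 mm deep, foot tapered to 74 mm. Two round steel pins, 9 mm thick, stick out of the plug along +x and -x to 51 mm from the axis, centred 11 mm below the flange (7 mm above the underside); a white line on the flange is above each.
- pepper_mill: Bystander: turned wooden mill, 58 mm across, 170 mm high; origin at the centre of its foot.
- salt_shaker: Bystander: glass shaker with a grey top, 44 mm across, 90 mm high; origin at the centre of its foot.
- peanut_jar: Bystander: jar with a black cap, 68 mm across, 100 mm high; origin at the centre of its foot.
- mug: Bystander: pale mug with a handle, 106x73x88 mm; origin at the centre of its foot.
- teaspoon: Bystander: steel teaspoon lying flat, 130x27x11 mm; origin at the centre of its underside.
There are look-alikes about, which are no part of the job. Leave any pink or turquoise look-alike of the lid alone.

How it is judged:
By the outcome, as a careful person would: the job done as asked, in the order asked, and still so for the second after the job is handed in, while the arm keeps its last pose, push and grip.
It also fails if it takes over 51 s, if anything falls off the work surface, if the arm or the gripper's body presses on something with over 40 N, if the wrist force passes 120 N, or if a joint passes its speed limit or range.

## Working session

There is one attempt and no reset: what is moved stays moved. The work goes in short steps, Python scripts to look and compute and a shell command to move; the robot and the scene stay as the last step left them, time stands still between calls to the robot, and variables do not carry over. Pictures are saved under pics/ and viewed, and the job is handed in when it is done.

```bash
mkdir -p pics; ls; cat > h.py <<'E'
import numpy as np, cv2, json
from plant import arm
from scipy.spatial.transform import Rotation as Ro
def st():
    return arm.observe()
def grab(n,f):
    s=arm.observe(); im=arm.grab_frame(n); cv2.imwrite('pics/'+f+'.png',im[:,:,::-1]); np.save('pics/'+f+'.npy',np.r_[s['tool_pos'],s['tcp_rot']]); return im
def campose(n,f=None):
    m=arm.camera_model(n);K=np.array(m['mtx'])
    if n!='wrist':
        R=np.array(m['R']);t=np.array(m['t']);return K,R.T,-R.T@t
    p=np.load('pics/'+f+'.npy');T=np.array(m['tool_from_camera'])
    Rt=Ro.from_euler('xyz',p[3:]).as_matrix()
    return K,Rt@T[:3,:3],Rt@T[:3,3]+p[:3]
def onplane(n,px,z,f=None):
    K,R,c=campose(n,f);d=R@np.linalg.inv(K)@np.array([px[0],px[1],1.]);return c+d*(z-c[2])/d[2]
def proj(n,X,f=None):
    K,R,c=campose(n,f);q=K@(R.T@(np.array(X)-c));return q[:2]/q[2]
E
python3 - <<'E'
from h import *
print(st())
for n in ['scene','side','wrist']: grab(n,n+'0')
for n in ['scene','side','wrist']: print(n,arm.camera_model(n))
E
```

```text
pics
{'time': 0.0, 'joints': array([ 1.26800625e+00,  3.14212456e-01, -4.81124948e-02,  1.21020045e+00,
        1.16981763e-05,  1.57079855e+00]), 'qvel': array([-0.00071612,  0.00064386,  0.00011569, -0.00054753, -0.00011715,
       -0.00092901]), 'effort': array([ 8.54546270e-04, -5.39586389e+01,  3.39750910e+01,  1.92194787e-02,
        7.28009559e-05, -8.77699406e-07]), 'tool_pos': array([0.17872888, 0.57213589, 0.23042806]), 'tcp_rot': array([ 3.13482941,  1.56906721, -1.88035188]), 'wrist_force': array([-0.36266494,  0.01387742,  0.02048876]), 'ft_torque': array([ 0.00107819,  0.03271828, -0.04406379]), 'grip_width': 0.08526344443694737}
scene {'mtx': array([[386.66021785,   0.        , 249.59692713],
       [  0.        , 386.66021785, 189.18680686],
       [  0.        ,   0.        ,   1.        ]]), 'R': array([[ 0.87894202, -0.47655367, -0.01890837],
       [-0.3675487 , -0.65156636, -0.66360322],
       [ 0.3039225 ,  0.5902185 , -0.74784573]]), 't': array([-0.48160499,  0.29756204,  1.06025355])}
side {'mtx': array([[489.97177361,   0.        , 260.45857017],
       [  0.        , 489.97177361, 185.65130974],
       [  0.        ,   0.        ,   1.        ]]), 'R': array([[-0.99902786,  0.0439009 ,  0.00400633],
       [ 0.02629615,  0.66640559, -0.74512556],
       [-0.03538153, -0.74429584, -0.66691217]]), 't': array([0.56065649, 0.03152233, 1.92943065])}
wrist {'mtx': array([[284.75641675,   0.        , 254.23040271],
       [  0.        , 284.75641675, 195.66793511],
       [  0.        ,   0.        ,   1.        ]]), 'tool_from_camera': array([[ 5.31528606e-04, -2.83715589e-01,  9.58908328e-01,
        -1.42830659e-01],
       [ 6.39208629e-04, -9.58908171e-01, -2.83715897e-01,
         7.15756195e-02],
       [ 9.99999654e-01,  7.63745593e-04, -3.28333671e-04,
        -8.14566003e-05],
       [ 0.00000000e+00,  0.00000000e+00,  0.00000000e+00,
         1.00000000e+00]])}
```

View pics/scene0.png

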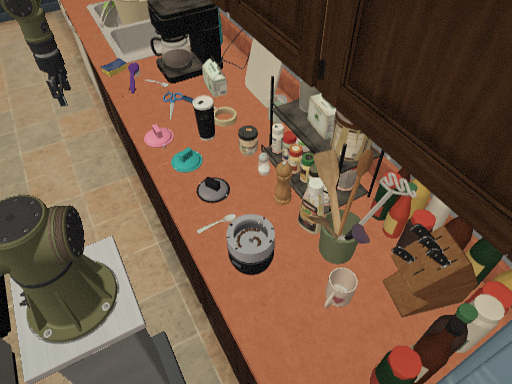

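View pics/side0.png

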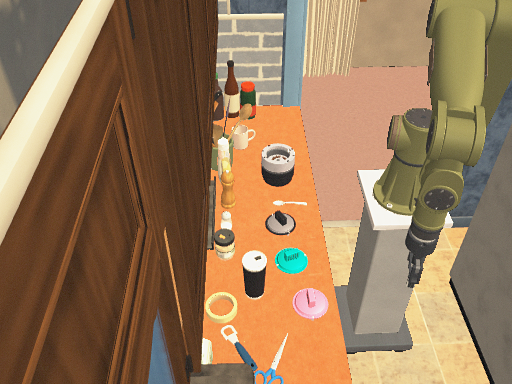

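View pics/wrist0.png

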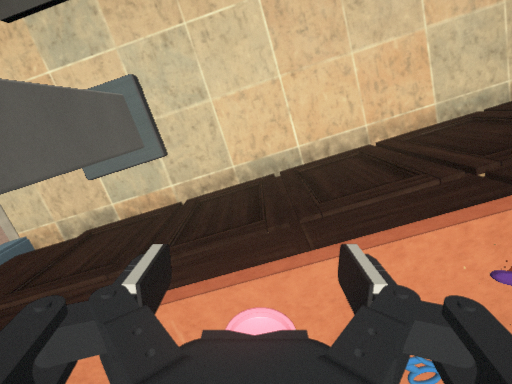

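Scene: three lid-like things: pink at (158,136), turquoise at (187,160) and a black-flanged grey lid with a black bar at (213,188), which fits the description. The grinder is at (251,240). I'll enlarge a crop to confirm.

```bash
python3 - <<'E'
from h import *
a=cv2.imread('pics/scene0.png')[165:285,185:290]; b=cv2.imread('pics/side0.png')[135:245,245:325]
A=cv2.resize(a,None,fx=4.5,fy=4.5,interpolation=cv2.INTER_CUBIC)[:540]; B=cv2.resize(b,None,fx=4,fy=4.9,interpolation=cv2.INTER_CUBIC)[:540]
B=cv2.resize(b,(320,440),interpolation=cv2.INTER_CUBIC); C=np.zeros((540,800,3),np.uint8); C[:540,:472]=A[:, :472];C[:440,475:795]=B
cv2.imwrite('pics/crop0.png',C)
for z in (0.018,0.05): print(onplane('scene',(213,189),z),onplane('side',(281,223),z))
print(onplane('scene',(252,234),.125),onplane('side',(278.5,157),.125))
E
```

```text
[0.4957839 0.1596407 0.018    ] [0.49336775 0.15729141 0.018     ]
[0.48630454 0.13236503 0.05      ] [0.49669626 0.18788125 0.05      ]
[ 0.48737551 -0.13019555  0.125     ] [ 0.48763553 -0.0933486   0.125     ]
```

View pics/crop0.png

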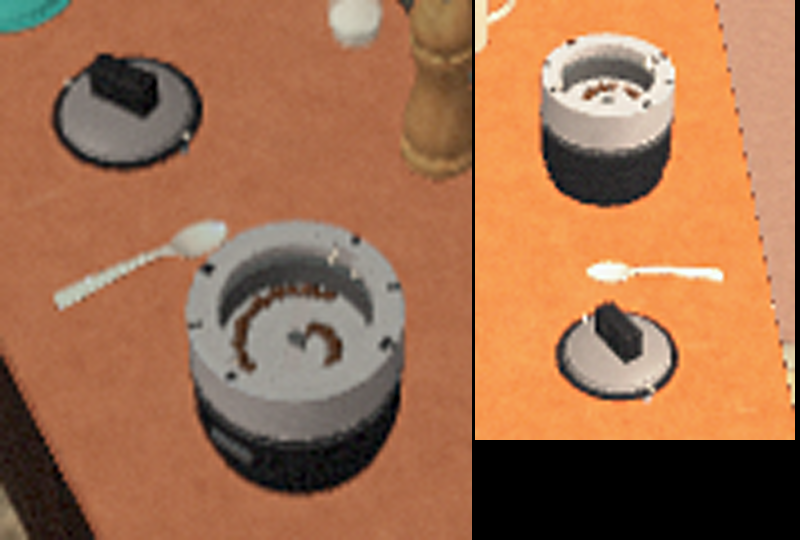

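The crop confirms it: black flange, grey dome, black bar, with white pin lines at either end of the bar. The grinder rim shows pairs of marks. I'll work out rough yaws, then a move to look from above.

```bash
cat >> h.py <<'E'
def toolR(yaw):
    # tool x down, tool z along world direction yaw
    x=np.array([0,0,-1.]);z=np.array([np.cos(yaw),np.sin(yaw),0]);return np.c_[x,np.cross(z,x),z]
def tyaw(R): return np.arctan2(R[1,2],R[0,2])
def plan(pos,yaw,n):
    s=st();R=Ro.from_euler('xyz',s['tcp_rot']);p=s['tool_pos'];pos=np.array(pos)
    Rt=Ro.from_matrix(toolR(yaw));rv=(R.inv()*Rt).as_rotvec()
    print('at',p.round(4),'yaw',tyaw(R.as_matrix()).round(3),'turn total',rv.round(3))
    Rc=R
    for i in range(n):
        print((1000*Rc.inv().apply((pos-p)/n)).round(1),(rv/n).round(4)); Rc=Rc*Ro.from_rotvec(rv/n)
E
python3 - <<'E'
from h import *
a=onplane('scene',(200.1,183.2),.021);b=onplane('scene',(226.1,196.1),.021);print(a,b,np.linalg.norm(a-b),np.arctan2(*(b-a)[1::-1]))
c=lambda x,y:(185+x/4.5,165+y/4.5)
for p,q in [((207,268),(387,343)),((355,240),(230,376)),((393,287),(195,323))]:
    a=onplane('scene',c(*p),.125);b=onplane('scene',c(*q),.125);print(a,b,(a+b)/2,np.linalg.norm(a-b),np.arctan2(*(b-a)[1::-1]))
plan([.495,.159,.25],-1.0,8)
print(toolR(0))
print(Ro.from_euler('xyz',st()['tcp_rot']).as_matrix().round(3))
E
```

```text
[0.46788942 0.20240273 0.021     ] [0.5192384 0.10766   0.021    ] 0.10776318235737924 -1.0741287475547294
[ 0.45219336 -0.07454516  0.125     ] [ 0.52008096 -0.1749944   0.125     ] [ 0.48613716 -0.12476978  0.125     ] 0.12123850075715624 -0.9764699010339088
[ 0.54144466 -0.10010031  0.125     ] [ 0.42910416 -0.15032518  0.125     ] [ 0.48527441 -0.12521274  0.125     ] 0.12305659412811468 -2.721172063208852
[ 0.54372797 -0.14205791  0.125     ] [ 0.4278377  -0.10720117  0.125     ] [ 0.48578283 -0.12462954  0.125     ] 0.12101879159943517 2.8494262622205664
at [0.1788 0.5723 0.2306] yaw 1.268 turn total [ 2.268e+00 -1.000e-03  2.000e-03]
[ -2.4 -53.1 -37.5] [ 2.835e-01 -1.000e-04  2.000e-04]
[ -2.4 -61.5 -21.2] [ 2.835e-01 -1.000e-04  2.000e-04]
[ -2.4 -65.   -3.1] [ 2.835e-01 -1.000e-04  2.000e-04]
[ -2.4 -63.3  15.2] [ 2.835e-01 -1.000e-04  2.000e-04]
[ -2.4 -56.5  32.3] [ 2.835e-01 -1.000e-04  2.000e-04]
[ -2.4 -45.2  46.8] [ 2.835e-01 -1.000e-04  2.000e-04]
[ -2.4 -30.3  57.6] [ 2.835e-01 -1.000e-04  2.000e-04]
[ -2.4 -13.   63.7] [ 2.835e-01 -1.000e-04  2.000e-04]
[[ 0. -0.  1.]
 [ 0.  1.  0.]
 [-1.  0.  0.]]
[[-0.    -0.955  0.298]
 [-0.001  0.298  0.955]
 [-1.    -0.    -0.001]]
```

```bash
python3 - <<'E'
from h import *
print(onplane('scene',(283,199),0), onplane('scene',(263,172),0))
plan([.495,.159,.24],.497,9)
E
```

```text
[0.68488833 0.02046501 0.        ] [0.6890922 0.1610726 0.       ]
at [0.1788 0.5723 0.2306] yaw 1.268 turn total [ 0.771 -0.001  0.001]
[ -1.  -47.2 -33.4] [ 0.0857 -0.0001  0.0001]
[ -1.  -49.9 -29.2] [ 0.0857 -0.0001  0.0001]
[ -1.  -52.2 -24.8] [ 0.0857 -0.0001  0.0001]
[ -1.  -54.2 -20.3] [ 0.0857 -0.0001  0.0001]
[ -1.  -55.7 -15.5] [ 0.0857 -0.0001  0.0001]
[ -1.  -56.8 -10.7] [ 0.0857 -0.0001  0.0001]
[ -1.  -57.5  -5.8] [ 0.0857 -0.0001  0.0001]
[ -1.  -57.8  -0.9] [ 0.0857 -0.0001  0.0001]
[ -1.  -57.7   4.1] [ 0.0857 -0.0001  0.0001]
```

```bash
python3 -m pendant '[[0,[-1,-47,-33],[0.086,0,0]],[0,[-1,-50,-29],[0.086,0,0]],[0,[-1,-52,-25],[0.086,0,0]],[0,[-1,-54,-20],[0.086,0,0]],[0,[-1,-56,-16],[0.086,0,0]],[0,[-1,-57,-11],[0.086,0,0]],[0,[-1,-58,-6],[0.086,0,0]],[0,[-1,-58,-1],[0.086,0,0]]]' 40
python3 -m pendant '[[0,[-1,-58,4],[0.083,0,0]],[0,[0,0,0],[0,0,0]],[0,[0,0,0],[0,0,0]]]'
python3 - <<'E'
from h import *
print(st()['joints'],st()['tool_pos'],tyaw(Ro.from_euler('xyz',st()['tcp_rot']).as_matrix()))
im=grab('wrist','w1')
E
```

```text
time: 1.15
tool_pos: [0.4603, 0.2025, 0.2393]
tcp_rot: [0.573, 1.571, 1.15]
wrist_force: [0.2, 0.5, 0.6]
grip_width: 0.0855
time: 1.52
tool_pos: [0.4942, 0.1579, 0.24]
tcp_rot: [2.432, 1.57, 2.929]
wrist_force: [1.1, 0.1, -1.0]
grip_width: 0.0856
[ 3.08927697e-01  1.58166274e-01 -2.25825692e-01  1.18773864e+00
  5.36813853e-04  1.38298955e+00] [0.49417187 0.15789923 0.23995908] 0.49673451346480596
```

View pics/w1.png

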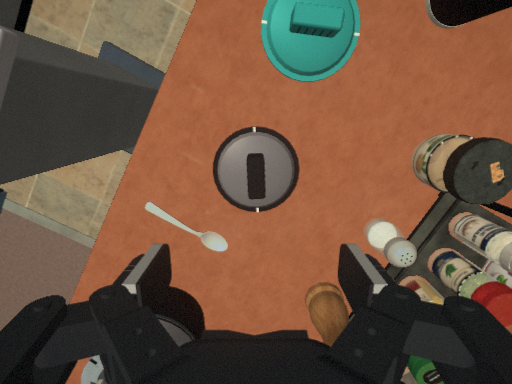

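Wrist view: lid at (256,168) with bar along the image column, white lines at about (254,129) and (258,210), spoon to the left. Measuring it.

```bash
python3 - <<'E'
from h import *
im=cv2.imread('pics/w1.png');g=cv2.cvtColor(im,cv2.COLOR_BGR2HSV)
m=((g[:,:,1]<70)|(g[:,:,2]<60)).astype(np.uint8); m[:, :205]=0;m[:,310:]=0;m[:110]=0;m[225:]=0
m=cv2.morphologyEx(m,cv2.MORPH_OPEN,np.ones((3,3)))
c=max(cv2.findContours(m,0,1)[0],key=cv2.contourArea);e=cv2.fitEllipse(c);print(e)
P=np.array([onplane('wrist',p[0],.0195,'w1')[:2] for p in c.astype(float)])
(cx,cy),r=cv2.minEnclosingCircle(P.astype(np.float32));print('circ',cx,cy,r, P.mean(0))
w=(im.min(2)>185);w[:,:205]=0;w[:,310:]=0;w[:110]=0;w[225:]=0
n,l,s,ce=cv2.connectedComponentsWithStats(w.astype(np.uint8))
for i in range(1,n):print(s[i],ce[i],onplane('wrist',ce[i],.021,'w1'))
b=(im.max(2)<45);b[:,:235]=0;b[:,275:]=0;b[:145]=0;b[203:]=0
n,l,s,ce=cv2.connectedComponentsWithStats(b.astype(np.uint8));i=1+np.argmax(s[1:,4]);print(s[i],ce[i],onplane('wrist',ce[i],.066,'w1'),onplane('wrist',ce[i],.05,'w1'),cv2.minAreaRect(np.argwhere(l==i)[:,::-1].astype(np.float32)))
print(proj('wrist',[.494,.158,.066],'w1'))
E
```

```text
((255.46145629882812, 168.85450744628906), (83.04385375976562, 84.08929443359375), 84.7413330078125)
circ 0.49667617678642273 0.15695078670978546 0.055509939789772034 [0.49552866 0.15782132]
[254 128   1   3   3] [254. 129.] [0.4697115 0.2024076 0.021    ]
[257 208   1   4   4] [257.  209.5] [0.52359451 0.11155908 0.021     ]
[247 154  18  45 674] [255.52967359 175.95845697] [0.4949382  0.15980208 0.066     ] [0.49667366 0.15670255 0.05      ] ((255.45358276367188, 175.97938537597656), (44.31787872314453, 16.43757438659668), 87.39744567871094)
[254.04851441 176.93467839]
```

```bash
python3 - <<'E'
from h import *
plan([.4962,.1574,.040],.537,5)
E
```

```text
at [0.4939 0.1585 0.2401] yaw 0.498 turn total [-0.039 -0.001 -0.001]
[40.  -0.4  0.3] [-0.0078 -0.0001 -0.0001]
[40.  -0.4  0.3] [-0.0078 -0.0001 -0.0001]
[40.  -0.4  0.3] [-0.0078 -0.0001 -0.0001]
[40.  -0.4  0.3] [-0.0078 -0.0001 -0.0001]
[40.  -0.4  0.3] [-0.0078 -0.0001 -0.0001]
```

```bash
python3 -m pendant '[[0,[40,-0.4,0.3],[-0.008,0,0]],[0,[40,-0.4,0.3],[-0.008,0,0]],[0,[40,-0.4,0.3],[-0.008,0,0]],[0,[40,-0.4,0.3],[-0.008,0,0]],[0,[30,-0.4,0.3],[-0.007,0,0]],[0.3,[10,0,0],[0,0,0]],[0.4,[0,0,0],[0,0,0]],[0.4,[0,0,0],[0,0,0]]]' 60
python3 - <<'E'
from h import *
plan([.4962,.1574,.040],.537,1)
im=grab('wrist','w2')
E
```

```text
time: 2.58
tool_pos: [0.4978, 0.1577, 0.0417]
tcp_rot: [-0.217, 1.569, 0.32]
wrist_force: [0.1, -0.0, 0.0]
grip_width: 0.0515
at [0.4978 0.1577 0.0417] yaw 0.537 turn total [-0.     0.002  0.   ]
[ 1.7  0.6 -1.5] [-0.0003  0.0021  0.0005]
```

View pics/w2.png

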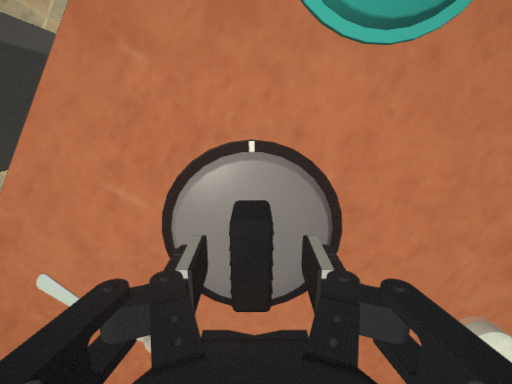

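The bar at (251,250) is between the fingers (192 and 318, so their middle is ~4 px right), aligned with it. Checking the centring along the bar from the flange edge.

```bash
python3 - <<'E'
from h import *
from scipy.optimize import least_squares
im=cv2.imread('pics/w2.png');g=cv2.cvtColor(im,cv2.COLOR_BGR2HSV)
m=((g[:,:,1]<90)|(g[:,:,2]<60)).astype(np.uint8); m[:, :150]=0;m[:,355:]=0;m[:135]=0;m[300:]=0
c=max(cv2.findContours(m,0,1)[0],key=cv2.contourArea)[:,0].astype(float)
c=c[(c[:,1]<225)&(c[:,1]>136)]
P=np.array([onplane('wrist',p,.019,'w2')[:2] for p in c])
r=least_squares(lambda v:np.hypot(*(P-v[:2]).T)-v[2],[.496,.157,.056],loss='soft_l1',f_scale=.001);print(r.x)
w=np.argwhere((im.min(2)>170))[:, ::-1];w=w[(abs(w[:,0]-251)<8)&(abs(w[:,1]-146)<9)];q=onplane('wrist',w.mean(0),.021,'w2');print(w.mean(0),q, np.arctan2(*(q[:2]-r.x[:2])[::-1])-np.pi/2)
E
```

```text
[0.49677993 0.15682184 0.05566693]
[251.24489796 145.69387755] [0.46963863 0.20246157 0.021     ] 0.5365028195117452
```

```bash
python3 -m pendant '[[0.4,[1,-0.3,-1.3],[0,0,0]],[0.9,[0,0,0],[0,0,0]],[1,[0,0,0],[0,0,0]],[1,[0,0,0],[0,0,0]],[1,[0,0,0],[0,0,0]]]' 60
python3 - <<'E'
from h import *
plan([.4962,.1574,.26],.537,4)
E
```

```text
time: 3.25
tool_pos: [0.4963, 0.156, 0.0396]
tcp_rot: [-0.417, 1.57, 0.119]
wrist_force: [-0.1, -0.6, 4.0]
grip_width: 0.0193
at [0.4963 0.156  0.0396] yaw 0.536 turn total [-0.001  0.001  0.   ]
[-55.1   0.3   0.2] [-0.0003  0.0002  0.0001]
[-55.1   0.3   0.2] [-0.0003  0.0002  0.0001]
[-55.1   0.3   0.2] [-0.0003  0.0002  0.0001]
[-55.1   0.3   0.2] [-0.0003  0.0002  0.0001]
```

```bash
python3 -m pendant '[[1,[-30,0,0],[0,0,0]],[1,[-50,0,0],[0,0,0]],[1,[-50,0,0],[0,0,0]],[1,[-50,0,0],[0,0,0]],[1,[-40,0,0],[0,0,0]],[1,[0,0,0],[0,0,0]]]'
python3 - <<'E'
from h import *
print('crock',onplane('scene',(337,258),0),'crock top',onplane('scene',(338,225),.12))
plan([.586,-.08,.26],1.991,9)
E
```

```text
time: 4.0
tool_pos: [0.4976, 0.1566, 0.2622]
tcp_rot: [-0.222, 1.565, 0.314]
wrist_force: [-0.9, 0.7, -1.6]
grip_width: 0.0188
crock [ 0.70341558 -0.24810188  0.        ] crock top [ 0.70883313 -0.21585672  0.12      ]
at [0.4976 0.1566 0.2622] yaw 0.536 turn total [-1.455  0.003  0.005]
[  0.3 -27.6  -5. ] [-0.1617  0.0004  0.0005]
[  0.2 -26.4  -9.4] [-0.1617  0.0004  0.0005]
[  0.2 -24.6 -13.5] [-0.1617  0.0004  0.0005]
[  0.2 -22.1 -17.3] [-0.1617  0.0004  0.0005]
[  0.2 -19.  -20.6] [-0.1617  0.0004  0.0005]
[  0.2 -15.5 -23.4] [-0.1617  0.0004  0.0005]
[  0.2 -11.5 -25.6] [-0.1617  0.0004  0.0005]
[  0.2  -7.2 -27.1] [-0.1617  0.0004  0.0005]
[  0.2  -2.8 -27.9] [-0.1617  0.0004  0.0005]
```

```bash
python3 - <<'E'
from h import *
for z in (.22,.26,.3,.34): print(z,onplane('scene',(325,160),z),onplane('scene',(350,185),z),onplane('scene',(323,195),z),onplane('side',(245,112),z),onplane('side',(218,125),z))
E
```

```text
0.22 [ 0.75641036 -0.06833741  0.22      ] [ 0.7578561  -0.17791535  0.22      ] [ 0.67559912 -0.17155225  0.22      ] [ 0.61222931 -0.26763501  0.22      ] [ 0.71824523 -0.18111499  0.22      ]
0.26 [ 0.72772256 -0.0995      0.26      ] [ 0.72909234 -0.20332024  0.26      ] [ 0.65115749 -0.19729149  0.26      ] [ 0.61279252 -0.20667626  0.26      ] [ 0.71491081 -0.12333711  0.26      ]
0.3 [ 0.69903476 -0.13066259  0.3       ] [ 0.70032857 -0.22872514  0.3       ] [ 0.62671586 -0.22303073  0.3       ] [ 0.61335573 -0.1457175   0.3       ] [ 0.71157639 -0.06555923  0.3       ]
0.34 [ 0.67034697 -0.16182518  0.34      ] [ 0.67156481 -0.25413004  0.34      ] [ 0.60227423 -0.24876998  0.34      ] [ 0.61391895 -0.08475875  0.34      ] [ 0.70824197 -0.00778136  0.34      ]
```

```bash
python3 -m pendant '[[1,[-1,-27,-5],[-0.162,0,0]],[1,[-1,-26,-9],[-0.162,0,0]],[1,[-1,-24,-13],[-0.162,0,0]],[1,[-1,-21.5,-17],[-0.162,0,0]],[1,[-1,-18,-20],[-0.162,0,0]],[1,[-1,-14.5,-23],[-0.162,0,0]],[1,[-1,-10,-25],[-0.162,0,0]],[1,[-1,-6,-26],[-0.162,0,0]]]'
python3 -m pendant '[[1,[0,0,-26],[-0.159,0,0]],[1,[0,0,0],[0,0,0]],[1,[0,0,0],[0,0,0]]]'
python3 - <<'E'
from h import *
print(st()['joints'])
plan([.575,-.085,.27],1.991,1)
im=grab('wrist','w3')
E
```

```text
time: 5.0
tool_pos: [0.5687, -0.0493, 0.2649]
tcp_rot: [1.196, 1.567, 3.034]
wrist_force: [0.1, 0.7, -2.0]
grip_width: 0.0193
time: 5.38
tool_pos: [0.5754, -0.0732, 0.2658]
tcp_rot: [0.835, 1.568, 2.824]
wrist_force: [0.6, -0.5, -0.6]
grip_width: 0.0191
[-1.26842484e-01  2.67098960e-01 -3.11115728e-02  1.27521004e+00
  5.06258319e-04 -5.45407397e-01]
at [ 0.5754 -0.0732  0.2658] yaw 1.989 turn total [-0.002  0.002 -0.002]
[ -4.2   5.1 -10.6] [-0.0016  0.0018 -0.002 ]
```

View pics/w3.png

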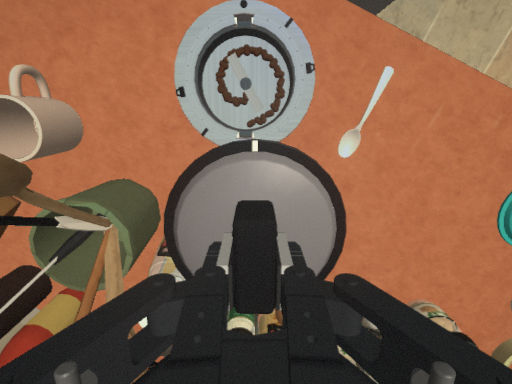

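Wrist view: grinder mouth at about (245,72), dot at the top (243,4), bars at (289,22) and (205,132), padlocks at (310,68) and (180,92), slots at the top and bottom. Lid white line at (254,146). Measuring.

```bash
python3 - <<'E'
from h import *
from scipy.optimize import least_squares
im=cv2.imread('pics/w3.png');g=im.max(2)
x=cv2.resize(im[0:160,165:325],None,fx=4.8,fy=3.7,interpolation=cv2.INTER_CUBIC);cv2.imwrite('pics/w3c.png',x)
dk=(g<70).astype(np.uint8);dk[160:]=0
n,l,s,ce=cv2.connectedComponentsWithStats(dk)
for i in range(1,n):
    q=onplane('wrist',ce[i],.125,'w3')
    if s[i][4]>8 and 165<ce[i][0]<325: print(s[i],ce[i].round(1),q[:2].round(4))
# outer rim
h=cv2.cvtColor(im,cv2.COLOR_BGR2HSV)
m=(h[:,:,1]<100).astype(np.uint8);m[150:]=0;m[:,:168]=0;m[:,322:]=0
c=max(cv2.findContours(m,0,1)[0],key=cv2.contourArea)[:,0].astype(float)
c=c[(c[:,1]>3)&(c[:,1]<125)]
P=np.array([onplane('wrist',p,.125,'w3')[:2] for p in c])
r=least_squares(lambda v:np.hypot(*(P-v[:2]).T)-v[2],[.486,-.125,.066],loss='soft_l1',f_scale=.001);print('rim',r.x)
# lid flange of held lid : z = tcp z -.0396+.019
p=np.load('pics/w3.npy');zf=p[2]-.0206
m=(h[:,:,2]<70).astype(np.uint8);m[:142]=0;m[:,:160]=0;m[:,350:]=0;m[215:]=0
c=max(cv2.findContours(m,0,1)[0],key=cv2.contourArea)[:,0].astype(float)
P0=np.array([onplane('wrist',q,zf,'w3')[:2] for q in c]);
k=np.hypot(*(P0-p[:2]).T);P=P0[k>.052]
r=least_squares(lambda v:np.hypot(*(P-v[:2]).T)-.056,[p[0],p[1]],loss='soft_l1',f_scale=.001);print('lid',r.x,'tcp',p[:3])
w=np.argwhere((im.min(2)>150))[:, ::-1];w=w[(abs(w[:,0]-254)<6)&(abs(w[:,1]-146)<6)];q=onplane('wrist',w.mean(0),zf+.002,'w3');print(w.mean(0),q,np.arctan2(*(q[:2]-r.x[:2])[::-1]))
E
```

```text
[241   0   6   8  33] [243.2   3.5] [ 0.4316 -0.148 ]
[285  19   7   8  23] [288.2  22.5] [ 0.4287 -0.1061]
[ 197   28   97   96 1099] [243.   54.9] [ 0.4688 -0.1321]
[237  48  12   9  29] [242.8  52.9] [ 0.4673 -0.1329]
[249  50  24  11  55] [260.3  55.4] [ 0.4628 -0.1176]
[306  63   8  10  44] [308.5  67.4] [ 0.454  -0.0731]
[270  64   7   8  15] [272.7  67.5] [ 0.4673 -0.103 ]
[223  67   4   5  10] [224.5  68.4] [ 0.4861 -0.1431]
[216  75   9   3  14] [219.9  76.3] [ 0.4941 -0.1445]
[275  74   7   4  15] [277.8  76.1] [ 0.4721 -0.0957]
[176  87   9  10  50] [180.8  91.7] [ 0.5214 -0.1729]
[223  95  16  11  24] [229.5 101.2] [ 0.5106 -0.128 ]
[239 103   7   2   9] [242.3 103.3] [ 0.5074 -0.1161]
[271 106   5   6   9] [272.9 108.9] [ 0.5002 -0.0875]
[202 129   5   7  17] [204.1 131.7] [ 0.5468 -0.1397]
[197 139  56  21 531] [227.  149.9] [ 0.554  -0.1126]
[258 140  54  20 515] [281.2 150. ] [ 0.5322 -0.0634]
rim [ 0.48751092 -0.12272918  0.06502891]
lid [ 0.57536831 -0.07357391] tcp [ 0.575365   -0.07320578  0.26577308]
[254.5 145.5] [ 0.52662174 -0.09529734  0.24717308] -2.722370223976582
```

View pics/w3c.png

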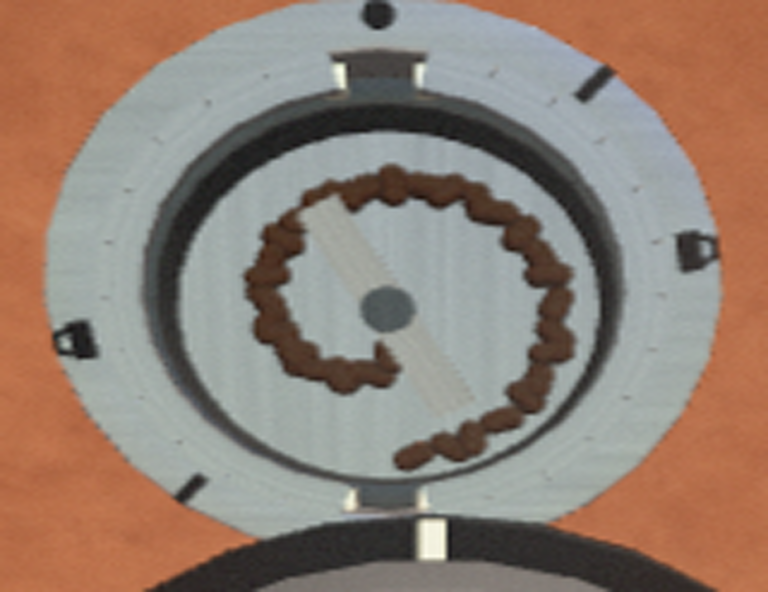

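```bash
python3 - <<'E'
from h import *
plan([.4877,-.1227,.2658],1.993,3)
E
```

```text
at [ 0.5755 -0.073   0.2662] yaw 1.99 turn total [-0.003  0.001 -0.001]
[ 0.2 33.5 -3.2] [-0.0009  0.0005 -0.0005]
[ 0.2 33.5 -3.2] [-0.0009  0.0005 -0.0005]
[ 0.1 33.5 -3.2] [-0.0009  0.0005 -0.0005]
```

```bash
python3 -m pendant '[[1,[0,33.5,-3.2],[-0.001,0,0]],[1,[0,33.5,-3.2],[-0.001,0,0]],[1,[0,33.5,-3.2],[-0.001,0,0]],[1,[0,0,0],[0,0,0]],[1,[35,0,0],[0,0,0]],[1,[40,0,0],[0,0,0]],[1,[0,0,0],[0,0,0]],[1,[0,0,0],[0,0,0]]]'
python3 - <<'E'
from h import *
plan([.4877,-.1227,.190],1.993,1)
for n in ['wrist','side','scene']: grab(n,n+'4')
a=cv2.imread('pics/scene4.png')[150:285,185:300];b=cv2.imread('pics/side4.png')[90:200,235:325]
C=np.zeros((540,800,3),np.uint8);C[:,:460]=cv2.resize(a,(460,540),interpolation=cv2.INTER_CUBIC);C[:407,465:798]=cv2.resize(b,(333,407),interpolation=cv2.INTER_CUBIC);cv2.imwrite('pics/c4.png',C)
E
```

```text
time: 6.42
tool_pos: [0.4894, -0.1231, 0.1935]
tcp_rot: [-2.051, 1.57, -0.057]
wrist_force: [0.1, -0.2, -1.8]
grip_width: 0.019
at [ 0.4894 -0.1231  0.1935] yaw 1.995 turn total [ 0.002 -0.001  0.001]
[3.5 1.4 1.1] [ 0.0016 -0.0005  0.001 ]
```

View pics/c4.png

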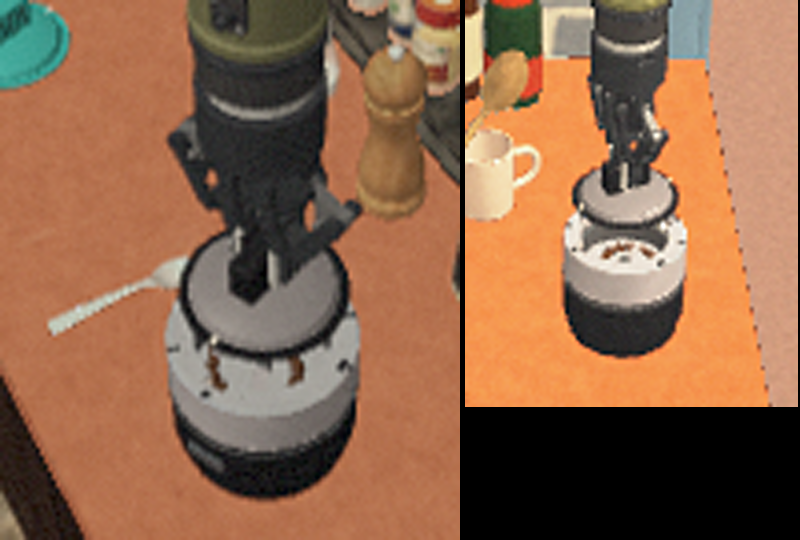

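View pics/wrist4.png

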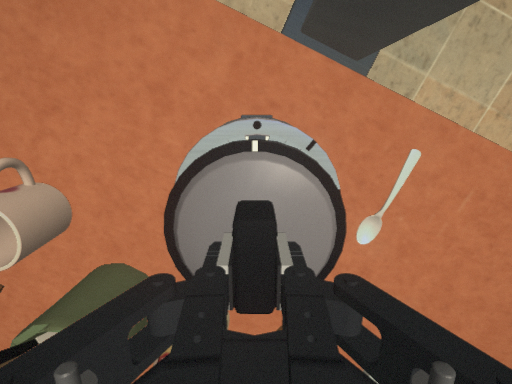

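Now above the mouth: lid line at (254,146), slot dot at (257,125), half-way bar at (311,146). Checking the remaining offset from those marks.

```bash
python3 - <<'E'
from h import *
im=cv2.imread('pics/wrist4.png');g=im.max(2)
dk=(g<70).astype(np.uint8)
n,l,s,ce=cv2.connectedComponentsWithStats(dk)
p=np.load('pics/wrist4.npy');R=Ro.from_euler('xyz',p[3:]);
for i in range(1,n):
    if 110<ce[i][1]<152 and 230<ce[i][0]<330 and s[i][4]<100:
        q=onplane('wrist',ce[i],.125,'wrist4');print(s[i],ce[i].round(1),q.round(4),(1000*R.inv().apply(q-p[:3])).round(1))
w=np.argwhere((im.min(2)>150))[:, ::-1];w=w[(abs(w[:,0]-254)<6)&(abs(w[:,1]-146)<7)];q=onplane('wrist',w.mean(0),p[2]-.0396+.021,'wrist4');print(w.mean(0),q,1000*R.inv().apply(q-p[:3]))
print(p[:3])
for _ in range(3): print(st()['tool_pos'],end=' ')
E
```

```text
[254 122   7   7  41] [256.6 124.9] [ 0.432  -0.1478  0.125 ] [68.4 62.6  1.1]
[306 141  10   9  37] [310.5 145.1] [ 0.4288 -0.1057  0.125 ] [68.4 48.2 40.8]
[254.5 145.5] [ 0.44081948 -0.14548097  0.1748678 ] [18.54515638 53.49731296 -0.40834412]
[ 0.48939457 -0.12310792  0.1934678 ]
[ 0.48982454 -0.12363729  0.19405342] [ 0.48982454 -0.12363729  0.19405342] [ 0.48982454 -0.12363729  0.19405342]
```

```bash
python3 -m pendant '[[1,[10,1.2,1.3],[0,0,0]],[1,[10,0,0],[0,0,0]],[1,[8,0,0],[0,0,0]],[1,[4,0,0],[0,0,0]],[1,[3,0,0],[0,0,0]],[1,[3,0,0],[0,0,0]],[1,[0,0,0],[0,0,0]]]'
python3 - <<'E'
from h import *
plan([.4877,-.1227,.1466],1.993,1)
s=st();print(s['wrist_force'],s['ft_torque'])
grab('wrist','wrist5')
im=cv2.imread('pics/wrist5.png');cv2.imwrite('pics/c5.png',cv2.resize(im[90:290,150:360],None,fx=3,fy=3,interpolation=cv2.INTER_CUBIC)[:600])
E
```

```text
time: 7.45
tool_pos: [0.4867, -0.1228, 0.1542]
tcp_rot: [1.05, 1.571, 3.044]
wrist_force: [-0.3, -0.3, -2.2]
grip_width: 0.0192
at [ 0.4867 -0.1228  0.1542] yaw 1.994 turn total [ 0.001  0.    -0.   ]
[ 7.6 -0.9 -0.3] [ 0.001   0.0001 -0.0001]
[-0.32434935 -0.25417645 -2.2362152 ] [ 0.01544335  0.01481051 -0.0325773 ]
```

View pics/c5.png

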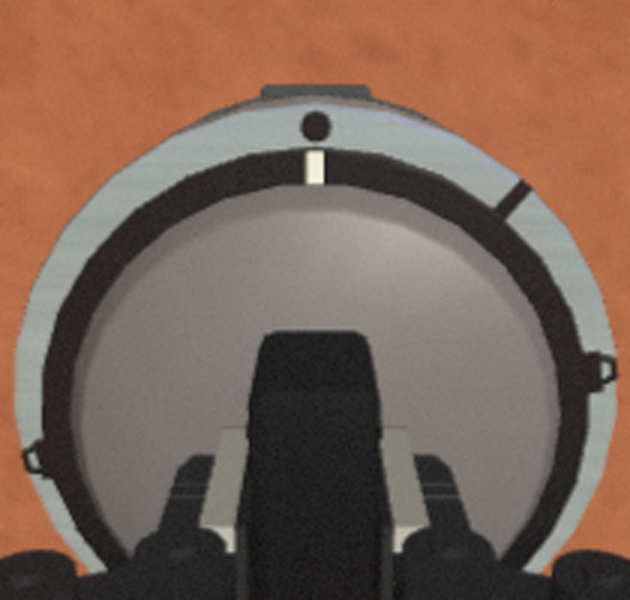

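The white line is centred on the dot and the TCP (0.154) is already below the "pins on the rim" height with no contact force, so the pins are in the slots. Continuing down.

```bash
python3 -m pendant '[[1,[3,0,0],[0,0,0]],[1,[2,0,0],[0,0,0]],[1,[1,0,0],[0,0,0]],[1,[0,0,0],[0,0,0]],[1,[0,0,0],[0,0,0]]]'
```

```text
time: 8.12
tool_pos: [0.4868, -0.1228, 0.1484]
tcp_rot: [-2.022, 1.571, -0.028]
wrist_force: [0.7, 0.0, -1.7]
grip_width: 0.0194
```

```bash
python3 -m pendant '[[1,[1,0,0],[0,0,0]],[1,[0.7,0,0],[0,0,0]],[1,[0,0,0],[0,0,0]],[1,[0,0,0],[0,0,0]]]'
python3 -c "
from h import *
print(st()['wrist_force'],st()['tool_pos'])"
```

```text
time: 8.62
tool_pos: [0.4869, -0.1228, 0.1467]
tcp_rot: [-2.078, 1.571, -0.084]
wrist_force: [-0.2, 0.6, -0.5]
grip_width: 0.0193
[-0.21408191  0.60199678 -0.52503922] [ 0.48685648 -0.12284135  0.14670532]
```

```bash
python3 -m pendant '[[1,[0.7,0,0],[0,0,0]],[1,[0,0,0],[0,0,0]],[1,[0,0,0],[0,0,0]]]'
python3 -m pendant '[[1,[0.7,0,0],[0,0,0]],[1,[0,0,0],[0,0,0]],[1,[0,0,0],[0,0,0]]]'
```

```text
time: 9.0
tool_pos: [0.4868, -0.1228, 0.1466]
tcp_rot: [-2.064, 1.57, -0.07]
wrist_force: [-3.5, 1.9, 5.1]
grip_width: 0.0193
time: 9.38
tool_pos: [0.4868, -0.1228, 0.1465]
tcp_rot: [-2.169, 1.57, -0.175]
wrist_force: [-4.7, 2.6, 12.4]
grip_width: 0.019
```

Contact at TCP z 0.1465, exactly the seated height. Checking that it's flat.

```bash
python3 - <<'E'
from h import *
for n in ['wrist','side','scene']: grab(n,n+'6')
a=cv2.imread('pics/scene6.png')[165:285,200:300];b=cv2.imread('pics/side6.png')[110:200,245:315];w=cv2.imread('pics/wrist6.png')[100:300,150:360]
C=np.zeros((590,790,3),np.uint8);C[:480,:400]=cv2.resize(a,(400,480),interpolation=cv2.INTER_CUBIC);C[:370,405:693]=cv2.resize(b,(288,370),interpolation=cv2.INTER_CUBIC);C[380:590,480:700]=cv2.resize(w,(220,210));cv2.imwrite('pics/c6.png',C)
print(st()['ft_torque'])
E
```

```text
[ 0.19861637  0.96310233 -0.02959834]
```

View pics/c6.png

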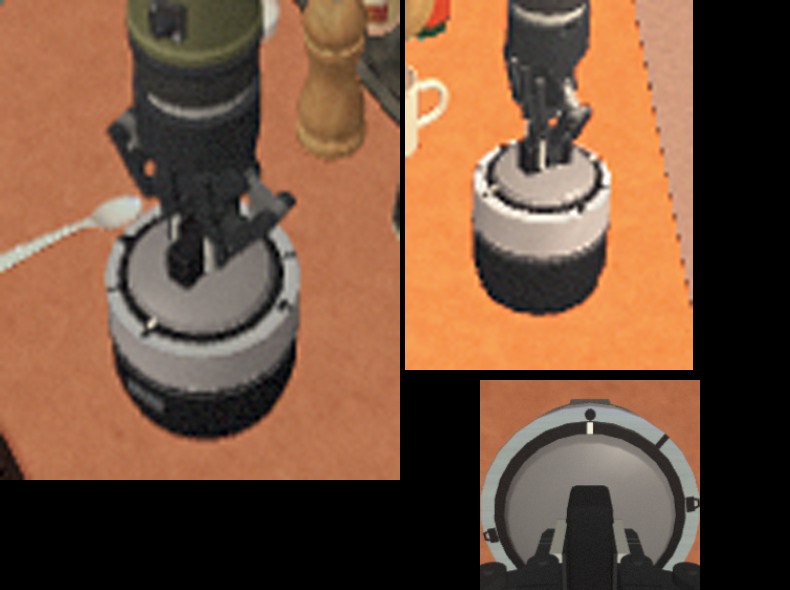

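```bash
python3 -m pendant '[[0.6,[0,0,0],[0,0,0]],[0.6,[0,0,0],[0,0,0]],[0.6,[-1,0,0],[0,0,0]],[0.6,[0,0,0],[0,0,0]],[0.6,[0,0,0],[0,0,0]]]'
python3 - <<'E'
from h import *
s=st();print(s['wrist_force'],s['ft_torque'],s['tool_pos'])
grab('wrist','wrist7')
im=cv2.imread('pics/wrist7.png');cv2.imwrite('pics/c7.png',cv2.resize(im[90:290,150:360],None,fx=3,fy=3,interpolation=cv2.INTER_CUBIC)[:600])
E
```

```text
time: 10.15
tool_pos: [0.4868, -0.1228, 0.1461]
tcp_rot: [0.935, 1.571, 2.929]
wrist_force: [0.3, -0.3, 0.6]
grip_width: 0.0339
[ 0.32405921 -0.33904141  0.56378404] [-0.0268425  -0.01227418 -0.02529485] [ 0.48676533 -0.12284539  0.14611839]
```

View pics/c7.png

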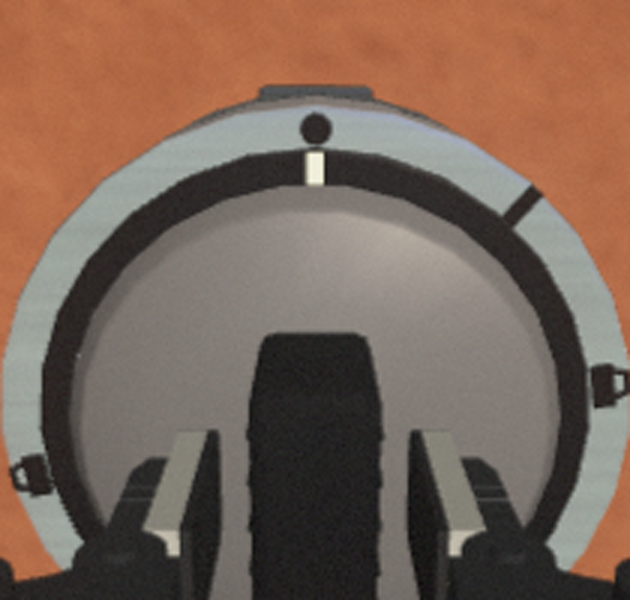

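The released lid sits flat and symmetric with no load. Regripping, then twisting clockwise in stages.

```bash
python3 -m pendant '[[1,[0,0,0],[0,0,0]],[1,[0,0,0],[0,0,0]],[1,[0,0,0],[0,0,0]],[1,[0,0,0],[0.05,0,0]],[1,[0,0,0],[0.1,0,0]],[1,[0,0,0],[0.1,0,0]],[1,[0,0,0],[0,0,0]],[1,[0,0,0],[0,0,0]]]' 80
python3 - <<'E'
from h import *
s=st();print(s['wrist_force'],s['ft_torque'],s['tool_pos'],tyaw(Ro.from_euler('xyz',s['tcp_rot']).as_matrix()))
E
```

```text
time: 11.2
tool_pos: [0.487, -0.1227, 0.1464]
tcp_rot: [-1.061, 1.57, 0.685]
wrist_force: [-0.2, 0.6, 3.7]
grip_width: 0.0187
[-0.24414136  0.62908152  3.71589095] [ 0.3190105   0.09846167 -0.0544341 ] [ 0.48696515 -0.12266303  0.14639721] 1.7456026940630025
```

```bash
python3 -m pendant '[[1,[0,0,0],[0.1,0,0]],[1,[0,0,0],[0.1,0,0]],[1,[0,0,0],[0.1,0,0]],[1,[0,0,0],[0.1,0,0]],[1,[0,0,0],[0.05,0,0]],[1,[0,0,0],[0,0,0]],[1,[0,0,0],[0,0,0]]]'
python3 - <<'E'
from h import *
s=st();print(s['wrist_force'],s['ft_torque'],s['tool_pos'],tyaw(Ro.from_euler('xyz',s['tcp_rot']).as_matrix()))
grab('wrist','wrist8')
im=cv2.imread('pics/wrist8.png');cv2.imwrite('pics/c8.png',cv2.resize(im[90:290,150:360],None,fx=3,fy=3,interpolation=cv2.INTER_CUBIC)[:600])
c=[.4877,-.1229]
dk=(im.max(2)<70).astype(np.uint8);n,l,t,ce=cv2.connectedComponentsWithStats(dk)
for i in range(1,n):
    if 100<ce[i][1]<240 and 150<ce[i][0]<360 and 8<t[i][4]<150:
        q=onplane('wrist',ce[i],.125,'wrist8');print(t[i],ce[i].round(1),q[:2],np.arctan2(q[1]+.1228,q[0]-.487)+np.pi)
w=np.argwhere((im.min(2)>150))[:, ::-1];w=w[(abs(w[:,0]-254)<15)&(abs(w[:,1]-146)<12)];q=onplane('wrist',w.mean(0),.128,'wrist8');print(w.mean(0),q,np.arctan2(q[1]+.1228,q[0]-.487)+np.pi)
E
```

```text
time: 12.08
tool_pos: [0.487, -0.1226, 0.1464]
tcp_rot: [-0.519, 1.57, 0.776]
wrist_force: [0.7, 1.7, 4.9]
grip_width: 0.0186
[0.74307738 1.71147776 4.94590319] [ 0.50953609  0.00147146 -0.05000599] [ 0.4869999  -0.12260979  0.14636977] 1.2953528790450766
[253 125   5  15  74] [255.  132.1] [ 0.42895486 -0.10594289] 6.000546226531684
[314 151  17  17 136] [322.3 158.7] [ 0.4540544  -0.07251754] 5.292418386241764
[182 153  10  10  74] [186.2 157.4] [ 0.43191552 -0.14809182] 0.4304336062456544
[253.79605263 140.01315789] [ 0.43273822 -0.10769675  0.128     ] 6.011716192209672
```

View pics/c8.png

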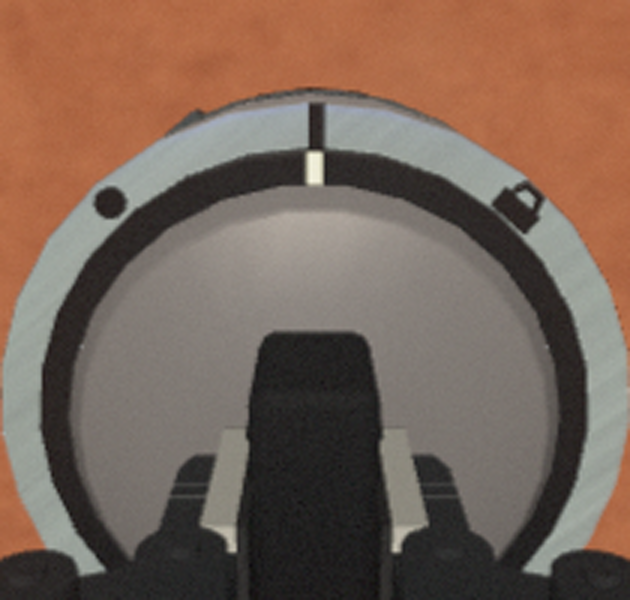

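The line is exactly on the half-way bar. The pins trail the ring by up to 0.05 rad of play, so I'll add 0.03 to keep both the line and ring near the mark.

```bash
python3 -m pendant '[[1,[0,0,0],[0.03,0,0]],[1,[0,0,0],[0,0,0]],[1,[0,0,0],[0,0,0]],[1,[0,0,0],[0,0,0]],[1,[0,0,0],[0,0,0]],[1,[0,0,0],[0,0,0]],[1,[0,0,0],[0,0,0]],[1,[0,0,0],[0,0,0]]]'
python3 - <<'E'
from h import *
s=st();print(s['time'],s['wrist_force'],s['tool_pos'],tyaw(Ro.from_euler('xyz',s['tcp_rot']).as_matrix()),s['grip_width'])
grab('wrist','wrist9');grab('scene','scene9')
im=cv2.imread('pics/wrist9.png');x=cv2.resize(im[100:260,150:360],(420,320),interpolation=cv2.INTER_CUBIC);y=cv2.imread('pics/scene9.png')[100:330,110:370]
C=np.zeros((320,800,3),np.uint8);C[:,:420]=x;C[:320,430:792]=cv2.resize(y,(362,320));cv2.imwrite('pics/c9.png',C)
E
```

```text
time: 13.12
tool_pos: [0.487, -0.1227, 0.1464]
tcp_rot: [-0.882, 1.57, 0.383]
wrist_force: [0.1, 2.4, 4.1]
grip_width: 0.0184
13.125 [0.12870394 2.41984239 4.14126488] [ 0.48701114 -0.12273576  0.14641358] 1.2650083032739772 0.01842409010824525
```

View pics/c9.png

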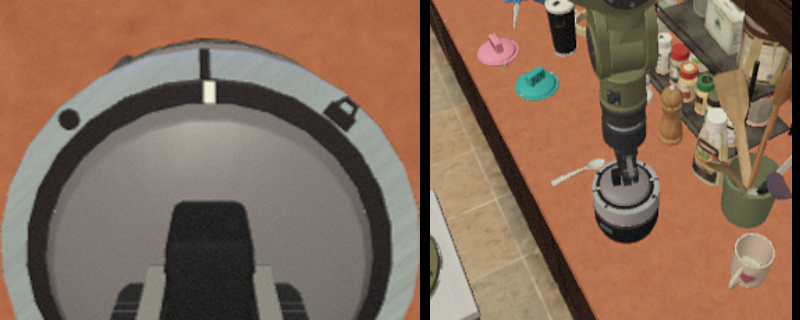

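The lid is flat, its white line is on the half-way bar just past centre, and the grip is steady. The other things haven't moved. Handing in.

```bash
python3 -c "
from h import *
print(arm.finish_job())"
```

```text
the job is handed in; nothing more can be done
None
```

I put the black and grey lid on the grinder, twisted it clockwise to the half-way mark and handed the job in at about 13 s, still gripping it at 80 N.

- **Seating:** The pins went into the slots without resistance, and contact came at tool height 0.1465 m, against 0.1466 m expected. At that first contact there was a sideways push of about 5 N and a moment of about 1 N m. I opened the fingers briefly so the lid could settle, saw it lying flat with no load, and gripped it again.
- **Twist:** The tool turned about 0.73 rad in total. The last picture shows the white line on the half-way bar, about 0.03 rad past its centre. With up to 0.05 rad of pin play I put the ring at about 0.68 rad, which I worked out rather than measured. That is well short of the lock at 1.05.
- **Last checks:** The wrist force was about 5 N. In the last scene picture the mill, mug, spoon and both look-alike lids stood where they were; the salt shaker and peanut jar were mostly hidden behind the arm.
- **Disagreement:** The wrist camera and the scene camera differed by about 2 mm on the grinder's centre. I used the wrist camera, and the insertion bore it out.

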